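Isolate the test port and press a keyed transducer home

TASK

First shut off the test port: flip the red-ball isolator lever on the manifold over from its ON stop (green patch) to its OFF stop (red patch). Then take the stainless transducer from the blue tray and push its keyed stem down into the brass hub, turning it until the key slips into the keyway, and keep pushing against the spring seat until its shoulder is fully home on the hub's rim. Finish while still holding it pressed home (let go and the spring lifts it), with the lever left at OFF and the test fitting, yellow cap, junction box, wrench and ring gauge left where they are.

Things in the scene. Friction and masses are not known exactly. Their poses are not given: they have to be found in the camera images.
- transducer: Loose stainless pressure transducer, about 250 g, 84 mm tall, upright on its stem tip in a tray pocket. Origin: centre of the stem's tip; z up its axis; +x to its key. From the tip up: round stem 22 mm wide, 0-30 mm (tip chamfered to 16 mm over 3 mm); shoulder disc 36 mm wide, 30-34 mm; hexagon 34-72 mm; dark round connector 20 mm wide, 72-84 mm.
- transducer_grip (a point): Middle of the transducer's hexagon, on its axis 58 mm above the stem tip: the place to grip. 30 mm across flats; flats face its +x and every 60 degrees from there. A black stripe on the flat at +x and on the top edge above it marks the key's side.
- transducer_key (a point): Lower outer edge of the transducer's key: on its +x side, 16 mm from the axis, 10 mm above the stem tip. The key is 6 mm wide and runs from here up to the shoulder, so the lowest 10 mm of stem enter the bore whatever the turn.
- hub: Round brass keyed hub, 52 mm across, 40 mm high, fixed on the manifold plate, bore axis vertical. Origin: centre of its underside; its +x is the direction, seen from the axis, of the keyway: a slot 9 mm wide, open outward through the wall and along the full height, with a black line on each side on the rim. The bore is 24.4 mm in diameter.
- hub_mouth (a point): Centre of the hub's bore at the rim, 40 mm above the hub's origin (60 mm above the bench); axes as the hub's. Fully home, the transducer's shoulder sits on the rim, so its stem tip is 30 mm below this point and its +x is along the hub's +x.
- seat (a joint): Spring seat (black disc) in the bore, m: 0 = up, its face 22 mm below the rim; grows as pressed, about 0.008 with the transducer fully home, stop at 0.0095. The spring takes 4.5 N to start and about 9.3 N at 0.008, more than the transducer's weight: once let go, the transducer rises about 8 mm.
- manifold: Fixed aluminium plate on the bench, 110 mm (its x) by 250 mm (its y) by 20 mm. Origin: centre of its underside. The hub stands on it at about its (0, +75) mm; the isolator lever's pivot lies at its (0, -65, 45) mm.
- isolator (a joint): Isolator lever, rad. 0 = ON stop, leaning 0.6 rad from upright to the manifold's -x (over the green patch); 1.2 = OFF stop, leaning 0.6 rad to its +x (red patch). Starts at ON. Turns about the manifold's y axis; light (under 1 N at the ball); past upright it falls to the nearer stop by its own weight.
- isolator_ball (a point): Centre of the red ball, 22 mm in diameter, on the end of the lever, 60 mm from the pivot; the lever's rod is 10 mm thick.
- isolator_pivot (a point): Pivot of the lever, 45 mm above the bench, between two grey cheeks that reach 25 mm to the manifold's +x and -x and stand up to 54 mm above the bench; axes as the manifold's.
- tray: Fixed blue tray, 90 mm (its x) by 160 mm (its y), walls 22 mm high and 4 mm thick, floor 4 mm thick, a divider across the middle; one pocket (about +-40 mm along its y) holds the transducer, the other the test fitting. Origin: centre of its underside.
- test_fitting: Brass threaded test fitting standing in the other pocket of the tray, 44 mm tall, hexagon foot 24 mm across flats, loose; leave it. Origin: centre of its underside.
- nylon_cap: Yellow nylon cap, open cup 38 mm in diameter, 30 mm high, loose, behind the work area; leave it. Origin: centre of its underside.
- junction_box: Cast aluminium junction box, 84 by 138 by 58 mm, loose, behind the work area; leave it. Origin: centre of its underside.
- wrench: Steel wrench, 180 mm long, lying at the right side of the bench, loose; leave it.
- ring_gauge: Steel ring gauge, 56 mm in diameter, 14 mm high, lying at the left side of the bench, loose; leave it. Origin: centre of its underside.
Not all that is in view belongs to the job. There is more than one size of the transducer; the one meant has the size given above.

How it is judged:
By the outcome, as a careful person would: the job done as asked, in the order asked, and still so for the second after the job is handed in, while the arm keeps its last pose, push and grip.
It also fails if it takes over 54 s, if anything falls off the work surface, if the arm or the gripper's body presses on something with over 40 N, if the wrist force passes 120 N, or if a joint passes its speed limit or range.

ROBOT

A 6-joint arm with a two-finger parallel gripper is mounted at the origin on the work surface. World frame = base frame: x ahead of the robot, y to its left, z up, the work surface at z = 0. Lengths are in mm, angles in rad, forces in N, time in s.
With the tool pointing down it reaches from about 275 to 1000 mm from the base axis. Payload 8.4 kg.
Tool frame: the origin (TCP) lies midway between the tips of the shut fingers; the grasp point (between the pads) lies 19 mm behind it; x points along the fingers, y is the direction in which the jaws open and shut, and the axes are right-handed (so a half turn about x gives the same grasp; the last joint's range is limited). The gripper opens to 85 mm and grips with 20 to 120 N. Pads are 22 mm wide; open, the fingers measure 114 mm over their backs; the gripper's body (76 mm by 85 mm) begins 54 mm behind the grasp point. The pads swing forward as they close: fully open they stand 13 mm farther back than shut.
Start: joints at [-1.171, 0.353, 1.633, -0, 1.155, -0.002], TCP at [244.421, -575.227, 231.281] pointing down, gripper open.
Joint ranges: [-2.63, 2.63], [-0.92, 2.1], [0.06, 2.66], [-1.3, 4.44], [0, 2.69], [-3.02, 3.02]. Speed limits (rad/s): [2.22, 2.22, 2.79, 3.14, 3.14, 3.14].

INTERFACE

Orientations are given as a rotation vector (axis times angle).
In Python, from station import robot gives the robot as it stands.
- The arm moves only by the tool drive_tool, never from a script. Its arguments are lists of equal length, an entry for each row: "jaw": the finger opening in cm, from 0 to 8.54; "offset": the shift along the tool's x, y, z in cm, a list of three; "dr": the turn, a rotation vector about the tool's x, y, z in rad, a list of three. A call has exactly 10 rows; each row is the pose to reach, as a shift and turn from the pose commanded when the call began, along the tool's axes at that moment; what a row does not reach only later rows make up. A row lasts 1/8 s, in which the tool goes at most 62.5 mm and 10.7 degrees, less where a joint would pass 70% of its speed; a pose out of reach is approached as far as the arm can. A call with a gripper value outside its range is refused whole. The fingers move at their own pace and stop on an object; the grip force is fixed at half the most. Time passes only in rows, so rows that repeat a pose let the fingers close, or fill a call up. It gives the time, the measured TCP pose, the force and the opening at its end, in the units of the state.
- robot.read_state(): the state, without advancing time (a new reading comes with each control period).
- robot.get_image(name): name is "scene" or "top"; returns a dict with "image" (480x640x3 uint8, red, green, blue), "range_z" (480x640 float32, mm along the optical axis (not along the pixel's ray), 0 where there is no reading), "fx", "fy", "cx", "cy" (pixels), "R" (3x3) and "t" (3): a world point X has camera coordinates R X + t. Camera axes: x right, y down, z forward; pixel columns grow to the right and rows downward; lengths in mm; the calibration is good to about 2 mm. A picture is of the moment at which its call begins.
- robot.hand_in(): hands the job in, once; it reports no verdict.
The state is a dict: "t": time; "joint_pos": joint angles; "qvel": joint speeds; "joint_efforts": joint torques, N m; "tool_pos": TCP position; "tool_rot": TCP orientation; "wrist_force": force on the tool from outside, world axes, zero at the start; "torque": the same for the moment, N m; "opening": finger opening in mm.
Only numpy, scipy, OpenCV 4.12 (cv2) and the standard library are available. Lean on these libraries where they do the work, as an engineer would, in place of code of your own. Each camera call takes 0.05 s, during which the arm holds its last target.

## Working session

There is one attempt and no reset: what is moved stays moved. The work goes in short steps, Python scripts to look and compute and a tool call to move; the robot and the scene stay as the last step left them, time stands still between calls to the robot, and variables do not carry over. Pictures are saved under pics/ and viewed, and the job is handed in when it is done.

Besides the shell and the picture viewer there is one more tool, called as a command line: name --argument value ..., lists and objects as JSON in quotes. drive_tool: Moves the arm, as the interface text tells. Its arguments: {"type":"object","properties":{"jaw":{"type":"array"},"offset":{"type":"array"},"dr":{"type":"array"}},"required":["jaw","offset","dr"]}

```bash
mkdir -p pics; ls; python3 - <<'E'
from station import robot
import cv2,numpy as np
s=robot.read_state()
for k in s: print(k,np.round(s[k],3))
for n in("scene","top"):
    d=robot.get_image(n); cv2.imwrite(f"pics/{n}0.png",d["image"][:,:,::-1]); np.savez(f"{n}0.npz",**d)
    print(n,d["fx"],d["cx"],d["cy"],np.round(d["R"],3).tolist(),np.round(d["t"],1))
E
```

```text
pics
t 0.0
joint_pos [-1.171  0.354  1.634 -0.     1.155 -0.002]
qvel [ 0.001  0.001  0.001  0.001  0.    -0.001]
joint_efforts [-0.0000e+00 -6.0526e+01 -3.4206e+01 -0.0000e+00  1.0000e-02 -0.0000e+00]
tool_pos [ 244.207 -574.776  230.565]
tool_rot [ 2.001  0.409 -2.001]
wrist_force [ 0.566 -0.179  0.751]
torque [0.026 0.065 0.046]
opening 85.446
scene 595.6801327904942 320.422837877731 242.23594373261895 [[0.798, 0.603, -0.001], [0.433, -0.574, -0.695], [-0.419, 0.554, -0.719]] [-476.3 -198.8 1706.5]
top 505.98829692261563 315.8896117006351 231.86010160353877 [[-0.004, -1.0, -0.009], [-0.988, 0.005, -0.155], [0.155, 0.009, -0.988]] [  18.8  598.6 1159.9]
```

View pics/scene0.png

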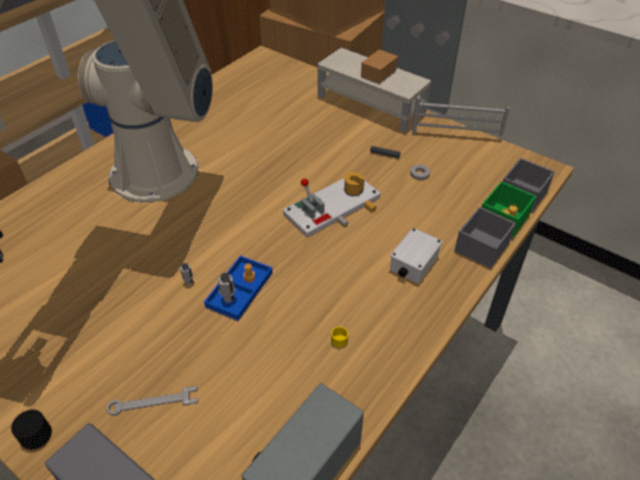

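View pics/top0.png

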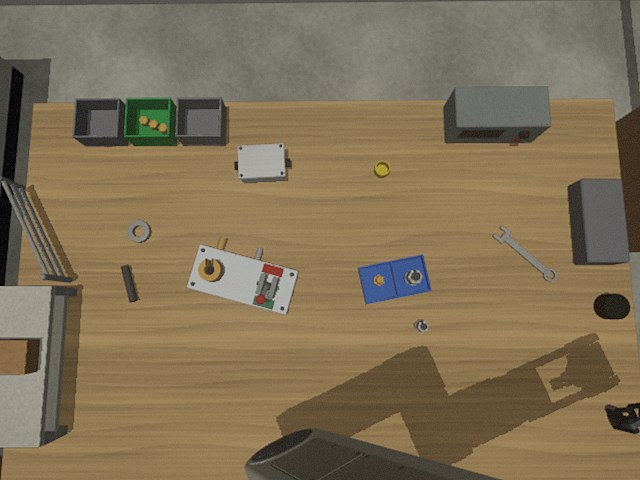

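The scene view shows the manifold at about (332,205), lever ball (305,182), hub (354,184) and tray (238,287). In the top view the hub is at (209,269), the ball at (261,299) and the transducer in the tray at (415,277). The smaller decoy is outside the tray at (422,326). I'll zoom in next.

```bash
python3 - <<'E'
import cv2,numpy as np
t=cv2.imread("pics/top0.png");s=cv2.imread("pics/scene0.png")
a=cv2.resize(t[235:320,180:305],(800,544),interpolation=cv2.INTER_CUBIC)
b=cv2.resize(t[250:340,350:440],(600,600),interpolation=cv2.INTER_CUBIC)
cv2.imwrite("pics/za.png",a);cv2.imwrite("pics/zb.png",b)
cv2.imwrite("pics/zc.png",cv2.resize(s[250:320,170:280],(800,509),interpolation=cv2.INTER_CUBIC))
cv2.imwrite("pics/zd.png",cv2.resize(s[165:240,275:395],(800,500),interpolation=cv2.INTER_CUBIC))
E
```

```text
(no output)
```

View pics/za.png

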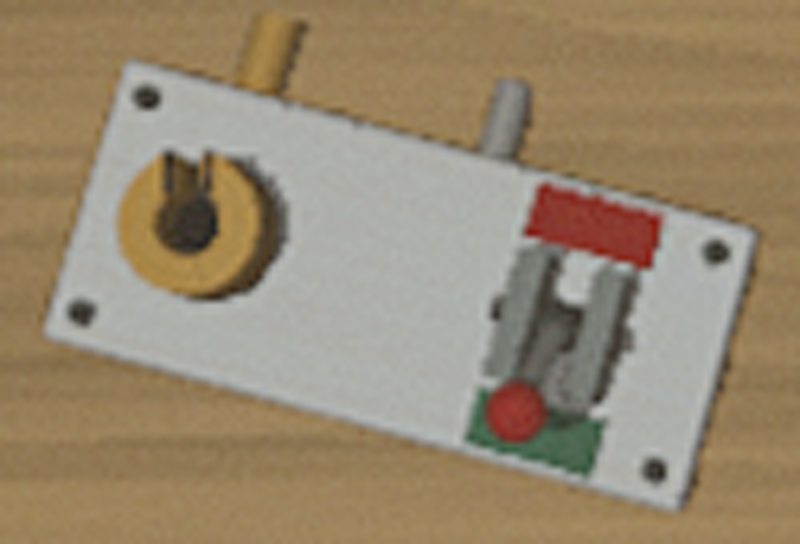

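View pics/zb.png

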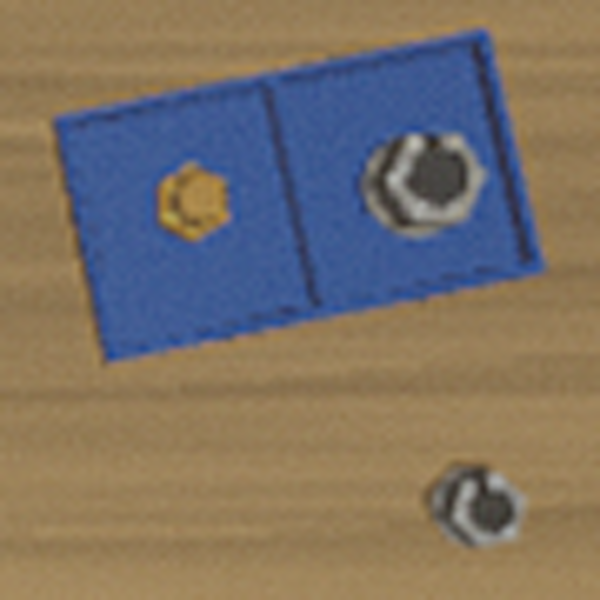

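View pics/zc.png

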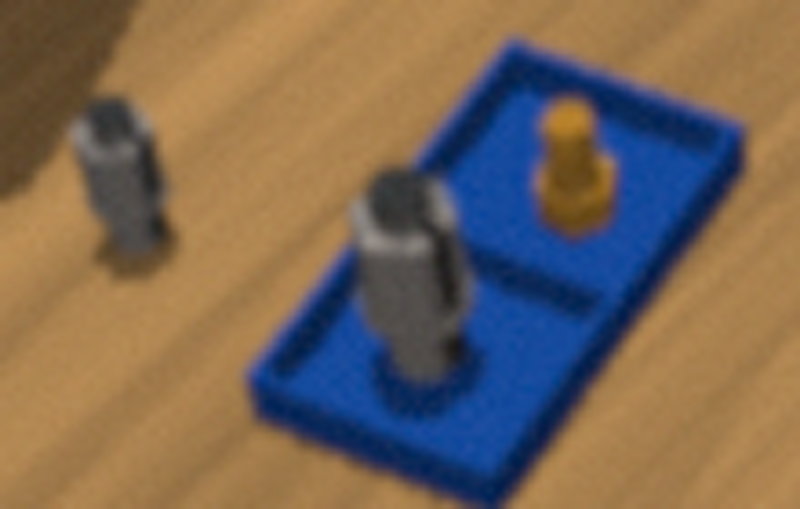

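View pics/zd.png

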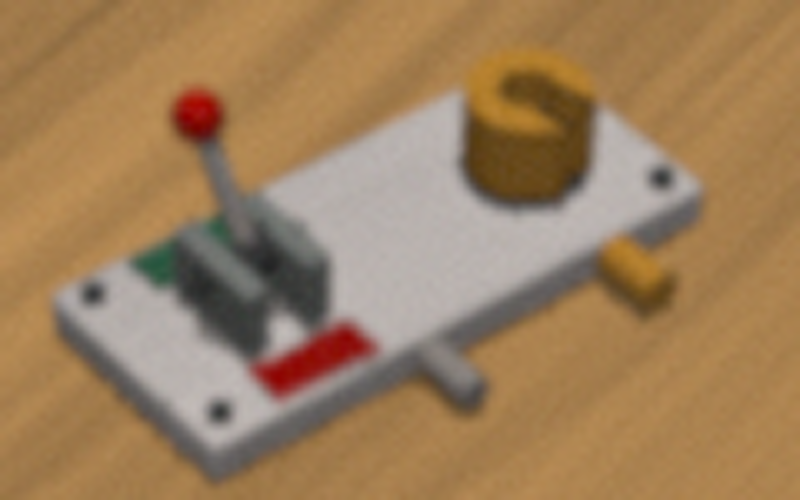

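```bash
cat > h.py <<'E'
import cv2,numpy as np
from scipy.optimize import least_squares
def ray(d,u,v,z):
    R,t=d["R"],d["t"]; u=np.asarray(u,float);v=np.asarray(v,float)
    r=np.stack([(u-d["cx"])/d["fx"],(v-d["cy"])/d["fy"],np.ones_like(u)],-1)@R
    c=-R.T@t; return c+r*((z-c[2])/r[...,2])[...,None]
def cloud(d):
    v,u=np.mgrid[:480,:640]; z=d["range_z"].astype(float)
    P=np.stack([(u-d["cx"])/d["fx"]*z,(v-d["cy"])/d["fy"]*z,z],-1)
    return (P-d["t"])@d["R"]
def proj(d,X):
    c=d["R"]@np.asarray(X,float)+d["t"]; return c[:2]/c[2]*[d["fx"],d["fy"]]+[d["cx"],d["cy"]]
def circ(P,r=None):
    x0=P[:,:2].mean(0)
    f=lambda p: np.hypot(*(P[:,:2]-p[:2]).T)-(p[2] if r is None else r)
    return least_squares(f,list(x0)+([20] if r is None else []),loss="soft_l1").x
def load(n): return dict(np.load(n))
E
python3 - <<'E'
from h import *
for n in("top","scene"):
    d=load(n+"0.npz"); im=d["image"]; hsv=cv2.cvtColor(im,cv2.COLOR_RGB2HSV); C=cloud(d)
    print(n,"cam",-d["R"].T@d["t"])
    # blue tray
    m=((hsv[...,0]>100)&(hsv[...,0]<130)&(hsv[...,1]>130)).astype(np.uint8)
    k,l,st,ce=cv2.connectedComponentsWithStats(m)
    for i in range(1,k):
        if st[i,4]>300: print("blue",st[i],ce[i])
    for nm,box in dict(top=dict(red=(255,285,285,310),hub=(195,253,226,287)),scene=dict(red=(295,172,315,192),hub=(340,168,368,200)))[n].items():
        x0,y0,x1,y1=box; s=np.s_[y0:y1,x0:x1]; H=hsv[s]
        if nm=="red":
            mm=((H[...,0]<8)|(H[...,0]>172))&(H[...,1]>150)
            v,u=np.nonzero(mm); print("red",u.mean()+x0,v.mean()+y0,len(u), "cloud",np.median(C[s][mm],0))
            print(" ray z94.5",ray(d,u.mean()+x0,v.mean()+y0,94.5))
        else:
            P=C[s].reshape(-1,3); P=P[(P[:,2]>54)&(P[:,2]<68)]
            print("rim",len(P),P.mean(0),P.min(0),P.max(0))
    x0,y0,x1,y1=dict(top=(395,260,435,295),scene=(210,262,245,310))[n]
    P=C[y0:y1,x0:x1].reshape(-1,3)
    for a,b in((70,80),(82,95)):
        Q=P[(P[:,2]>a)&(P[:,2]<b)]; print("trans z",a,b,len(Q),Q.mean(0).round(1),Q.min(0).round(1),Q.max(0).round(1))
    # manifold plate
    x0,y0,x1,y1=dict(top=(180,235,305,320),scene=(275,165,395,240))[n]
    H=hsv[y0:y1,x0:x1]; mm=((H[...,1]<40)&(H[...,2]>130)).astype(np.uint8)
    cs,_=cv2.findContours(mm,0,2); c=max(cs,key=cv2.contourArea)[:,0]+[x0,y0]
    W=ray(d,c[:,0],c[:,1],20.)[:,:2].astype(np.float32)
    print("plate",cv2.minAreaRect(W))
E
```

```text
top cam [ 411.11886174    5.52602971 1238.96364744]
blue [ 359  255   72   49 1967] [392.15099136 279.28673106]
red 260.10526315789474 299.0 57 cloud [439.02605656 140.21276946 104.50930115]
 ray z94.5 [439.31109997 141.43181735  94.5       ]
rim 306 [509.0943401  266.61696353  60.54260814] [484.40923538 240.86831782  54.05286162] [536.1154584  292.38817677  66.52777916]
trans z 70 80 79 [ 490.9 -207.2   76.7] [ 476.6 -225.    70.5] [ 504.5 -192.2   79.8]
trans z 82 95 69 [ 489.9 -208.6   88.3] [ 476.4 -218.    82.2] [ 501.4 -199.9   93.9]
plate ((503.3830871582031, 191.14520263671875), (248.71986389160156, 137.64784240722656), 74.53367614746094)
scene cam [1181.66437123 -772.63615938 1088.71408326]
blue [ 83 103  30  33 621] [ 97.93719807 118.23510467]
blue [ 205  257   67   63 1703] [239.09864944 289.04815032]
red 304.2 181.85 40 cloud [442.5601928  133.78688962 100.45620468]
 ray z94.5 [438.43488705 140.62916069  94.5       ]
rim 191 [510.5611281  262.99940766  58.75426822] [484.61304249 234.08894481  54.04767468] [535.21862549 292.32092238  64.90155131]
trans z 70 80 83 [ 494.8 -216.6   75.2] [ 474.7 -230.3   70.3] [ 507.3 -197.    80. ]
trans z 82 95 62 [ 491.5 -213.2   87.1] [ 481.2 -224.4   82.3] [ 501.7 -203.5   94.3]
plate ((514.02001953125, 225.79627990722656), (167.76959228515625, 136.1002655029297), 74.20105743408203)
```

```bash
python3 - <<'E'
from h import *
t=load("top0.npz")["image"][:,:,::-1];s=load("scene0.npz")["image"][:,:,::-1]
z=lambda im,x,y,w,h,k:cv2.resize(im[y:y+h,x:x+w],(w*k,h*k),interpolation=cv2.INTER_CUBIC)
def grid(im,x,y,k):
    for i in range(im.shape[1]//k):
        if (x+i)%5==0: cv2.putText(im,str(x+i),(int((i+.5)*k)-12,10),0,.35,(0,255,255),1); cv2.line(im,(int((i+.5)*k),12),(int((i+.5)*k),18),(0,255,255),1)
    for i in range(im.shape[0]//k):
        if (y+i)%5==0: cv2.putText(im,str(y+i),(0,int((i+.5)*k)+4),0,.35,(0,255,255),1); cv2.line(im,(25,int((i+.5)*k)),(32,int((i+.5)*k)),(0,255,255),1)
    return im
a=grid(z(t,400,264,32,28,20),400,264,20)
cv2.imwrite("pics/g1.png",a)
cv2.imwrite("pics/g2.png",grid(z(s,212,264,32,44,13),212,264,13))
cv2.imwrite("pics/g3.png",grid(z(t,192,252,36,36,16),192,252,16))
E
```

```text
(no output)
```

View pics/g1.png

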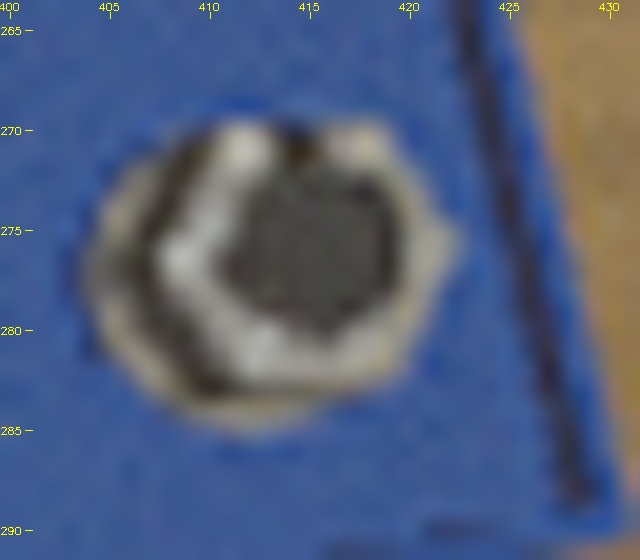

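View pics/g2.png

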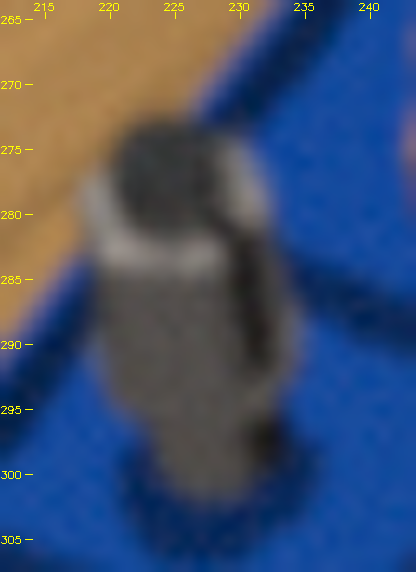

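View pics/g3.png

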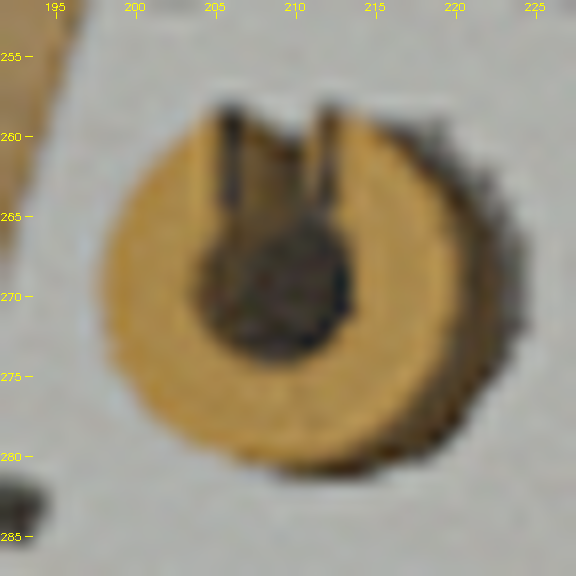

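```bash
cat >> h.py <<'E'
def two(pts): # [(d,u,v)] least squares point
    A=np.zeros((3,3));b=np.zeros(3)
    for d,u,v in pts:
        c=-d["R"].T@d["t"]; r=np.array([(u-d["cx"])/d["fx"],(v-d["cy"])/d["fy"],1])@d["R"]; r/=np.linalg.norm(r)
        M=np.eye(3)-np.outer(r,r);A+=M;b+=M@c
    return np.linalg.solve(A,b)
E
python3 - <<'E'
from h import *
from scipy.spatial.transform import Rotation as Ro
T=load("top0.npz");S=load("scene0.npz")
print("conn top z88:",ray(T,415,275.8,88.),ray(S,224.8,275.8,88.),two([(T,415,275.8),(S,224.8,275.8)]))
hx=np.array([(422.3,275.5),(419.5,270),(411,270),(408,276.5),(411.5,282.5),(419,282.3)])
W=ray(T,hx[:,0],hx[:,1],76.)[:,:2];c=W.mean(0);a=np.degrees(np.arctan2(*(W-c).T[::-1]));print("hex",c,np.hypot(*(W-c).T).round(1),a.round(0),(((a-30+30)%60)-30).round(1))
st=ray(T,414.3,270.6,76.)[:2];print("stripe",st,np.degrees(np.arctan2(*(st-c)[::-1])))
st=ray(S,231,281.5,76.)[:2];c2=ray(S,224.8,275.8,88.)[:2];print("stripe scene",st,np.degrees(np.arctan2(*(st-c2)[::-1])))
pa=np.array([(130,62),(757,232),(685,510),(45,338)]);pa=(pa+.5)/6.4-.5+[180,235]
P=ray(T,pa[:,0],pa[:,1],20.)[:,:2];print("plate top",P.mean(0),[np.hypot(*(P[i]-P[i-1])).round(1) for i in range(4)])
for i,j in((1,0),(2,3)): v=P[j]-P[i];print(" yaw",np.degrees(np.arctan2(-v[0],v[1])))
pb=np.array([(57,303),(462,88),(703,188),(215,475)]);k=800/120;pb=(pb+.5)/k-.5+[275,165]
Q=ray(S,pb[:,0],pb[:,1],20.)[:,:2];print("plate scene",Q.mean(0),Q.round(1).tolist(),P.round(1).tolist())
# hub from brass mask, outline on left/top/bottom
for d,n,box in((T,"top",(192,252,36*1,36)),(S,"scene",(338,165,34,40))):
    x,y,w,h=box;H=cv2.cvtColor(d["image"],cv2.COLOR_RGB2HSV)[y:y+h,x:x+w]
    C=cloud(d)[y:y+h,x:x+w]
    m=((np.abs(C[...,2]-60)<5)).astype(np.uint8)
    cs,_=cv2.findContours(m,0,2);cc=max(cs,key=cv2.contourArea)[:,0]+[x,y]
    Wc=ray(d,cc[:,0],cc[:,1],60.); g=circ(Wc);print("hub",n,g, circ(Wc[np.abs(np.hypot(*(Wc[:,:2]-g[:2]).T)-25)<3]))
    
k=ray(T,[206,212,206,211.8],[258.5,258.5,264,264],60.)[:,:2];print("key lines",k.round(1).tolist())
s=Ro.from_rotvec([2.001,.409,-2.001]).as_matrix();print(s.round(3))
E
```

```text
conn top z88: [ 490.14706206 -208.71766038   88.        ] [ 491.34168964 -211.7113591    88.        ] [ 489.89252405 -209.70895804   85.19091328]
hex [ 490.22414329 -211.42097682] [16.3 17.4 16.8 16.6 17.1 16.3] [ -85.  -36.   33.   93.  148. -150.] [ 4.8 -6.4  3.1  2.7 -1.8 -0. ]
stripe [ 502.89406749 -209.75787848] 7.478089565593183
stripe scene [ 505.62830131 -208.89550904] 11.149917976596104
plate top [489.1118289  193.24340704] [np.float64(108.2), np.float64(247.6), np.float64(106.6), np.float64(249.3)]
 yaw -15.415572258559633
 yaw -15.041622454906152
plate scene [490.52082157 180.01841766] [[409.1, 85.7], [460.2, 289.4], [575.2, 296.9], [517.6, 48.1]] [[573.9, 298.8], [508.1, 60.1], [404.9, 86.7], [469.6, 327.5]]
hub top [509.96223021 266.94409264  23.97259695] [510.50471363 266.97314246  25.48065675]
hub scene [511.38525742 261.99533559  24.60320363] [510.89147962 262.45368131  25.60996879]
key lines [[534.8, 273.7], [534.8, 259.6], [521.9, 273.3], [521.9, 259.7]]
[[-0.     0.391 -0.92 ]
 [ 0.001 -0.92  -0.391]
 [-1.    -0.001 -0.   ]]
```

```bash
cat >> h.py <<'E'
from scipy.spatial.transform import Rotation as Ro
def plan(tgt,yaw=None,pose=None):
    """offset cm / dr for TCP target (mm) with tool down and jaw y at yaw deg"""
    from station import robot
    s=robot.read_state(); p=np.array(s["tool_pos"]); R=Ro.from_rotvec(s["tool_rot"]).as_matrix()
    print("t",round(s["t"],2),"tcp",p.round(1),"yaw",np.degrees(np.arctan2(R[1,1],R[0,1])).round(2),"tilt",R[:,0].round(3),"F",np.round(s["wrist_force"],1),"M",np.round(s["torque"],2),"open",round(s["opening"],1),"q",np.round(s["joint_pos"],2))
    if tgt is None: return
    out=(R.T@(np.array(tgt,float)-p)/10).round(2)
    if yaw is None: return print("offset",out)
    y=np.radians(yaw); yv=np.array([np.cos(y),np.sin(y),0]);x=np.array([0,0,-1.]);G=np.stack([x,yv,np.cross(x,yv)],1)
    print("offset",out,"dr",Ro.from_matrix(R.T@G).as_rotvec().round(4))
E
python3 -c "
from h import *
plan((395.6,152.1,160),5)"
```

```text
t 0.1 tcp [ 244.3 -574.8  230.6] yaw -66.98 tilt [-0.     0.001 -1.   ] F [-0.2  1.1  0.5] M [-0.04 -0.06  0.02] open 85.5 q [-1.17  0.35  1.63  0.    1.16 -0.  ]
offset [  7.14 -60.98 -42.36] dr [-1.2563e+00 -8.0000e-04  1.1000e-03]
```

drive_tool --jaw '[0,0,0,0,0,0,0,0,0,0]' --offset '[[3,-61,-42.4],[3,-61,-42.4],[3,-61,-42.4],[3,-61,-42.4],[3,-61,-42.4],[3,-61,-42.4],[3,-61,-42.4],[3,-61,-42.4],[3,-61,-42.4],[3,-61,-42.4]]' --dr '[[-1.256,0,0],[-1.256,0,0],[-1.256,0,0],[-1.256,0,0],[-1.256,0,0],[-1.256,0,0],[-1.256,0,0],[-1.256,0,0],[-1.256,0,0],[-1.256,0,0]]'

```text
t: 1.35
tool_pos: [372.0, 38.2, 206.2]
tool_rot: [1.145, 1.248, -1.144]
wrist_force: [2.1, -1.0, 0.5]
opening: -0.1
```

```bash
python3 -c "
from h import *
plan((395.6,152.1,80),5)"
```

```text
t 1.35 tcp [372.   38.2 206.2] yaw 4.99 tilt [ 0.001 -0.    -1.   ] F [ 2.1 -1.   0.5] M [-0.01 -0.05  0.03] open -0.1 q [ 0.1  -0.02  2.16 -0.    1.01  0.01]
offset [ 12.62   3.33 -11.15] dr [-0.0002  0.0001 -0.001 ]
```

drive_tool --jaw '[0,0,0,0,0,0,0,0,0,0]' --offset '[[3,3.3,-11.1],[3,3.3,-11.1],[3,3.3,-11.1],[6,3.3,-11.1],[9,3.3,-11.1],[12.5,3.3,-11.1],[12.5,3.3,-11.1],[12.5,3.3,-11.1],[12.5,3.3,-11.1],[12.5,3.3,-11.1]]' --dr '[[0,0,0],[0,0,0],[0,0,0],[0,0,0],[0,0,0],[0,0,0],[0,0,0],[0,0,0],[0,0,0],[0,0,0]]'

```text
t: 2.6
tool_pos: [395.8, 149.7, 82.0]
tool_rot: [1.146, 1.248, -1.143]
wrist_force: [0.4, 0.2, -0.5]
opening: -0.2
```

```bash
python3 -c "
from h import *
plan((470.4,131,80),5)
from station import robot
d=robot.get_image('top'); np.savez('t1.npz',**d)
cv2.imwrite('pics/t1.png',cv2.resize(d['image'][235:335,180:305,::-1],(750,600)))"
```

```text
t 2.6 tcp [395.8 149.7  82. ] yaw 4.98 tilt [ 0.002  0.001 -1.   ] F [ 0.4  0.2 -0.5] M [ 0.04 -0.03 -0.03] open -0.2 q [0.36 0.27 2.18 0.   0.69 0.27]
offset [0.22 7.27 2.51] dr [-0.0003 -0.0005 -0.0018]
```

View pics/t1.png

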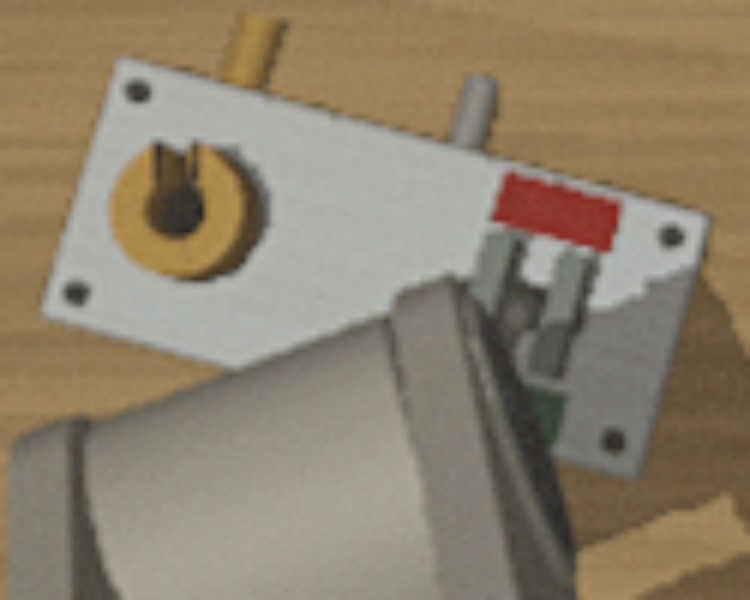

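drive_tool --jaw '[0,0,0,0,0,0,0,0,0,0]' --offset '[[0.2,0.9,0.3],[0.2,1.8,0.6],[0.2,2.7,0.9],[0.2,3.6,1.2],[0.2,4.5,1.5],[0.2,5.4,1.8],[0.2,6.3,2.1],[0.2,7.2,2.4],[0.2,7.4,2.5],[0.2,7.4,2.5]]' --dr '[[0,0,0],[0,0,0],[0,0,0],[0,0,0],[0,0,0],[0,0,0],[0,0,0],[0,0,0],[0,0,0],[0,0,0]]'

```text
t: 3.9
tool_pos: [470.9, 131.0, 79.0]
tool_rot: [1.145, 1.249, -1.145]
wrist_force: [0.2, -0.6, 0.3]
opening: 0.3
```

```bash
python3 -c "
from h import *
plan((490.3,-210.5,130),5)
from station import robot
d=robot.get_image('scene'); np.savez('s2.npz',**d)
cv2.imwrite('pics/s2.png',cv2.resize(d['image'][150:250,270:395,::-1],(750,600)))"
```

```text
t 3.9 tcp [470.9 131.   79. ] yaw 4.97 tilt [-0. -0. -1.] F [ 0.2 -0.6  0.3] M [-0.03  0.03  0.04] open 0.3 q [0.27 0.36 2.04 0.   0.74 0.18]
offset [-5.1  -1.03 34.19] dr [-0.0005  0.      0.0003]
```

View pics/s2.png

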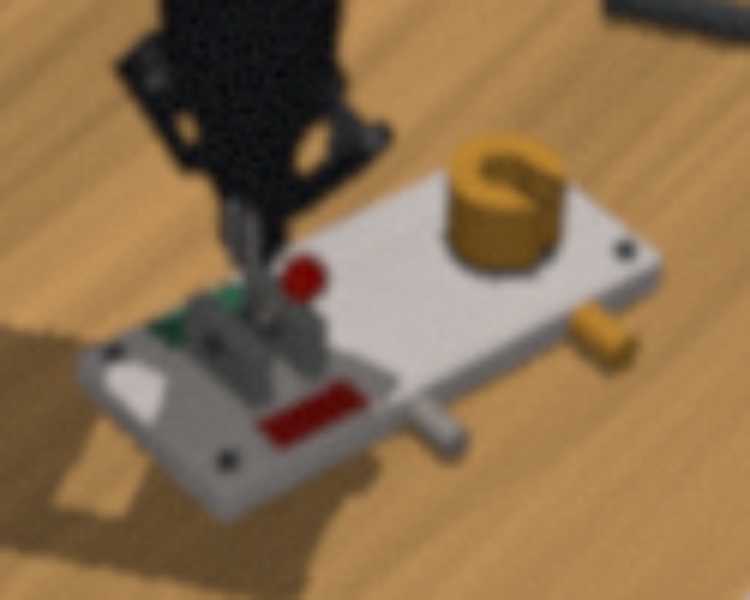

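```bash
python3 -c "
from h import *
d=load('s2.npz'); print(proj(d,(505,121.6,94.5)), 303/6+270,278/6+150)"
```

```text
[320.38521497 196.14164337] 320.5 196.33333333333334
```

drive_tool --jaw '[0,0,8.5,8.5,8.5,8.5,8.5,8.5,8.5,8.5]' --offset '[[-5,0,0],[-9,0,0],[-9,-1,34.2],[-9,-1,34.2],[-9,-1,34.2],[-9,-1,34.2],[-9,-1,34.2],[-7,-1,34.2],[-6,-1,34.2],[-6,-1,34.2]]' --dr '[[0,0,0],[0,0,0],[0,0,0],[0,0,0],[0,0,0],[0,0,0],[0,0,0],[0,0,0],[0,0,0],[0,0,0]]'

```text
t: 5.2
tool_pos: [489.8, -209.5, 138.2]
tool_rot: [1.145, 1.252, -1.146]
wrist_force: [-0.6, -0.2, -0.1]
opening: 84.9
```

```bash
python3 -c "
from h import *
plan((490.3,-210.5,40),5)
from station import robot
for n in('scene','top'):
  d=robot.get_image(n); np.savez(n+'3.npz',**d)
  cv2.imwrite('pics/%s3.png'%n,d['image'][:,:,::-1])"
```

```text
t 5.2 tcp [ 489.8 -209.5  138.2] yaw 4.97 tilt [-0.002  0.001 -1.   ] F [-0.6 -0.2 -0.1] M [-0.05 -0.02 -0.01] open 84.9 q [-0.41  0.32  1.91  0.    0.91 -0.49]
offset [9.82 0.07 0.12] dr [-0.0004 -0.0015  0.0021]
```

View pics/scene3.png

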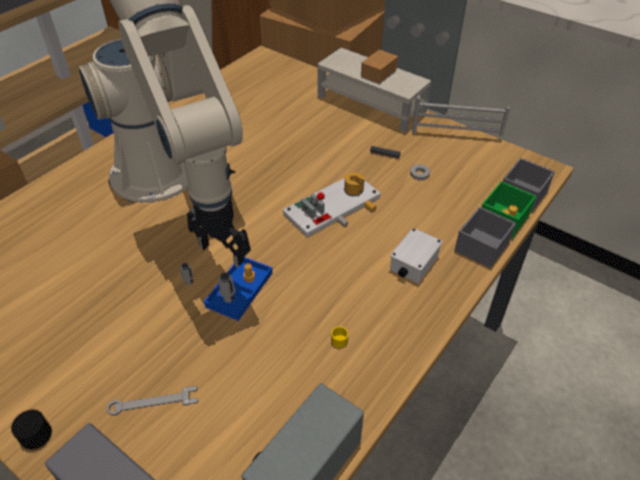

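View pics/top3.png

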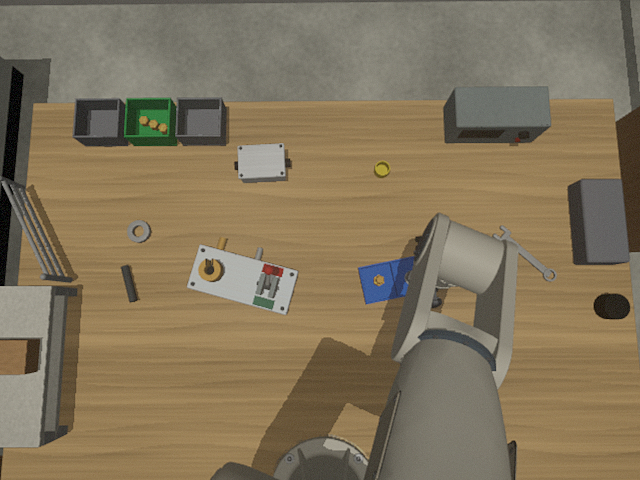

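drive_tool --jaw '[8.5,8.5,8.5,8.5,3.5,2.5,2.5,2.5,2.5,2.5]' --offset '[[4,0.1,0.1],[7,0.1,0.1],[9.7,0.1,0.1],[9.7,0.1,0.1],[9.7,0.1,0.1],[9.7,0.1,0.1],[9.7,0.1,0.1],[9.7,0.1,0.1],[9.7,0.1,0.1],[9.7,0.1,0.1]]' --dr '[[0,0,0],[0,0,0],[0,0,0],[0,0,0],[0,0,0],[0,0,0],[0,0,0],[0,0,0],[0,0,0],[0,0,0]]'

```text
t: 6.55
tool_pos: [492.6, -211.6, 43.0]
tool_rot: [1.145, 1.248, -1.144]
wrist_force: [-0.0, 0.7, 6.6]
opening: 29.1
```

```bash
python3 -c "
from h import *
plan((490.3,-210.5,140),0)
from station import robot
for n in('scene',):
  d=robot.get_image(n); np.savez(n+'4.npz',**d)
  cv2.imwrite('pics/%s4.png'%n,cv2.resize(d['image'][220:320,170:295,::-1],(750,600)))"
```

```text
t 6.55 tcp [ 492.6 -211.6   43. ] yaw 4.97 tilt [ 0.001 -0.    -1.   ] F [-0.   0.7  6.6] M [0.38 0.09 0.08] open 29.1 q [-0.41  0.47  1.96  0.    0.71 -0.5 ]
offset [-9.7  -0.2  -0.12] dr [ 0.0867  0.0004 -0.0015]
```

View pics/scene4.png

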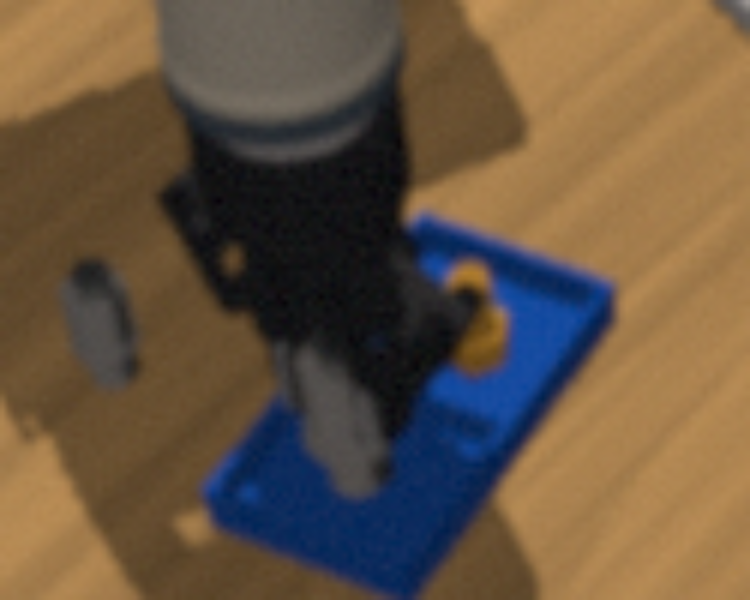

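drive_tool --jaw '[2.5,2.5,2.5,2.5,2.5,2.5,2.5,2.5,2.5,2.5]' --offset '[[-3,0,0],[-8,0,0],[-14.5,0,0],[-14.5,6,-47.5],[-14.5,6,-47.5],[-14.5,6,-47.5],[-14.5,6,-47.5],[-14.5,6,-47.5],[-14.5,6,-47.5],[-14.5,6,-47.5]]' --dr '[[0,0,0],[0,0,0],[0,0,0],[0.087,0,0],[0.087,0,0],[0.087,0,0],[0.087,0,0],[0.087,0,0],[0.087,0,0],[0.087,0,0]]'

```text
t: 7.85
tool_pos: [508.4, 227.7, 187.0]
tool_rot: [1.209, 1.209, -1.209]
wrist_force: [0.9, -0.6, -1.5]
opening: 29.2
```

```bash
python3 -c "
from h import *
plan((510,266.5,116),0)"
```

```text
t 7.85 tcp [508.4 227.7 187. ] yaw -0.0 tilt [ 0. -0. -1.] F [ 0.9 -0.6 -1.5] M [-0.02 -0.09 -0.  ] open 29.2 q [ 0.42  0.3   1.82 -0.    1.02  0.42]
offset [ 7.1   0.16 -3.88] dr [-0.      0.0001 -0.0001]
```

drive_tool --jaw '[2.5,2.5,2.5,2.5,2.5,2.5,2.5,2.5,2.5,2.5]' --offset '[[0,0.1,-3.9],[1,0.1,-3.9],[3,0.1,-3.9],[5,0.1,-3.9],[7,0.1,-3.9],[7,0.1,-3.9],[7,0.1,-3.9],[7,0.1,-3.9],[7,0.1,-3.9],[7,0.1,-3.9]]' --dr '[[0,0,0],[0,0,0],[0,0,0],[0,0,0],[0,0,0],[0,0,0],[0,0,0],[0,0,0],[0,0,0],[0,0,0]]'

```text
t: 9.1
tool_pos: [509.9, 264.8, 117.2]
tool_rot: [1.21, 1.209, -1.209]
wrist_force: [-0.1, -0.3, -2.2]
opening: 29.5
```

```bash
python3 -c "
from h import *
plan((510,266.5,90),0)
from station import robot
for n,b in(('scene',(130,310,110,110)),('top',(225,170,80,80))):
  d=robot.get_image(n); np.savez(n+'5.npz',**d); y,x,w,h=b
  cv2.imwrite('pics/%s5.png'%n,cv2.resize(d['image'][y:y+h,x:x+w,::-1],(600,600),interpolation=2))"
```

```text
t 9.1 tcp [509.9 264.8 117.2] yaw 0.01 tilt [ 0.001  0.    -1.   ] F [-0.1 -0.3 -2.2] M [ 0.01 -0.03 -0.02] open 29.5 q [ 0.48  0.41  1.84 -0.    0.89  0.48]
offset [ 2.72  0.   -0.17] dr [ 0.0001 -0.0002 -0.0005]
```

View pics/scene5.png

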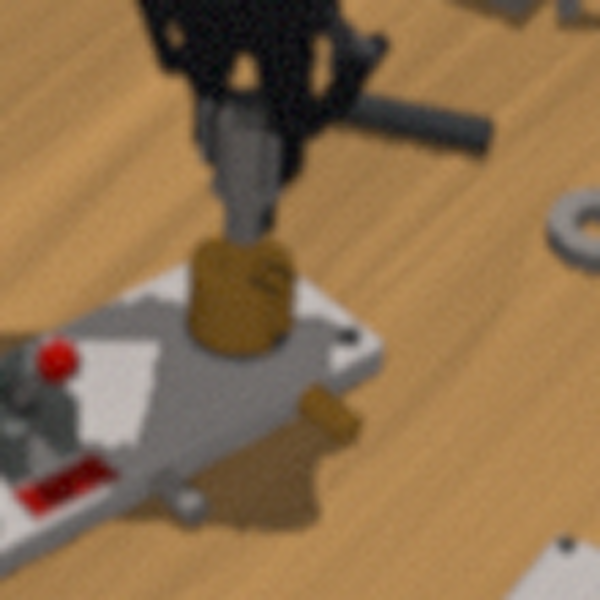

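View pics/top5.png

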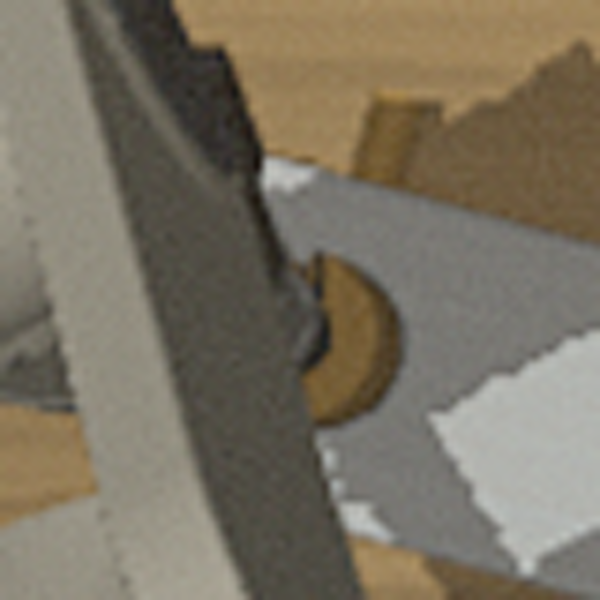

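```bash
python3 -c "
from h import *
S=load('scene5.npz');T=load('top5.npz')
print('hub u',proj(S,(510,266.5,40)),proj(S,(510,266.5,60)),'obs 353.9')
print('stem u',[proj(S,(509.9,264.8,z)).round(1) for z in(79,95)],'obs 355.0')
print('shoulder right',proj(T,(509.9,246.8,111)),'obs',170+328/7.5-.5, 225+335/7.5-.5)
for nm,d,b in(('S',S,(338,165,34,48)),):
  x,y,w,h=b
  H=cv2.cvtColor(d['image'],cv2.COLOR_RGB2HSV)[y:y+h,x:x+w]
  m=(H[...,1]>150)&(H[...,0]>12)&(H[...,0]<28)
  for r in range(h): 
    u=np.nonzero(m[r])[0]
    g=d['image'][y+r,x:x+w].astype(int).sum(1)
    if len(u)>3: print(y+r,u.min()+x,u.max()+x,(u.min()+u.max())/2+x)
  for r in range(160,178,2): print(r,d['image'][r,340:370].mean(1).round().astype(int).tolist(), H[max(0,r-y),2:32,1].tolist() if r>=y else '')
"
```

```text
hub u [354.16145517 183.5426929 ] [354.45875886 177.83119898] obs 353.9
stem u [array([354.4, 172.6]), array([354.6, 167.9])] obs 355.0
shoulder right [212.5815126  267.19325234] obs 213.23333333333335 269.1666666666667
174 346 361 353.5
175 346 362 354.0
176 345 362 353.5
177 345 363 354.0
178 346 363 354.5
179 346 363 354.5
180 346 362 354.0
181 346 362 354.0
182 346 362 354.0
183 346 362 354.0
184 346 362 354.0
185 346 362 354.0
186 345 362 353.5
187 345 362 353.5
188 345 362 353.5
189 345 362 353.5
190 345 361 353.0
191 346 360 353.0
192 347 359 353.0
193 348 358 353.0
194 351 355 353.0
202 366 369 367.5
203 366 371 368.5
204 365 371 368.0
205 365 371 368.0
206 366 371 368.5
207 367 371 369.0
208 368 371 369.5
160 [134, 132, 129, 134, 137, 134, 127, 112, 89, 69, 67, 71, 78, 83, 83, 84, 82, 70, 70, 69, 70, 40, 18, 19, 33, 68, 100, 114, 118, 117] 
162 [135, 135, 132, 138, 134, 136, 135, 131, 111, 81, 67, 69, 78, 78, 81, 78, 79, 72, 67, 70, 63, 39, 23, 39, 70, 94, 111, 118, 122, 118] 
164 [135, 135, 134, 134, 133, 131, 126, 117, 100, 83, 70, 70, 77, 84, 80, 81, 75, 71, 70, 74, 68, 6
[... 1060 characters left out ...]
, 135, 138, 137, 137, 139, 149, 138, 89, 34, 22, 10, 16, 14, 38, 100, 143, 134, 138, 137, 136, 139, 137, 136, 137, 139, 134]
174 [122, 129, 131, 130, 131, 119, 102, 91, 80, 76, 75, 69, 73, 76, 78, 77, 77, 74, 76, 80, 88, 101, 111, 117, 117, 116, 118, 119, 122, 122] [136, 130, 136, 138, 136, 142, 155, 158, 180, 196, 181, 161, 118, 91, 70, 78, 88, 138, 161, 174, 167, 157, 144, 136, 135, 138, 139, 141, 138, 138]
176 [128, 129, 132, 128, 114, 95, 73, 70, 72, 70, 69, 68, 71, 73, 68, 69, 70, 68, 70, 69, 66, 73, 86, 100, 117, 124, 125, 124, 122, 124] [138, 138, 138, 137, 147, 157, 189, 191, 179, 185, 189, 191, 181, 185, 189, 178, 185, 186, 185, 195, 203, 186, 162, 149, 142, 134, 135, 136, 138, 133]
```

drive_tool --jaw '[2.5,2.5,2.5,2.5,2.5,2.5,2.5,2.5,2.5,2.5]' --offset '[[0,0,-0.15],[0.4,0,-0.15],[0.8,0,-0.15],[1.2,0,-0.15],[1.6,0,-0.15],[1.9,0,-0.15],[2.2,0,-0.15],[2.4,0,-0.15],[2.4,0,-0.15],[2.4,0,-0.15]]' --dr '[[0,0,0],[0,0,0],[0,0,0],[0,0,0],[0,0,0],[0,0,0],[0,0,0],[0,0,0],[0,0,0],[0,0,0]]'

```text
t: 10.45
tool_pos: [509.7, 266.2, 92.8]
tool_rot: [1.209, 1.209, -1.209]
wrist_force: [-0.5, -0.7, -2.9]
opening: 29.0
```

```bash
cat > look.py <<'E'
from h import *
import sys
plan(None)
from station import robot
k=sys.argv[1]
for n,b in(('scene',(150,325,60,60)),('top',(245,180,50,50))):
  d=robot.get_image(n); np.savez(n+k+'.npz',**d); y,x,w,h=b
  cv2.imwrite('pics/%s%s.png'%(n,k),cv2.resize(d['image'][y:y+h,x:x+w,::-1],(600,600),interpolation=2))
E
python3 look.py 6
```

```text
t 10.45 tcp [509.7 266.2  92.8] yaw -0.0 tilt [-0. -0. -1.] F [-0.5 -0.7 -2.9] M [-0.12  0.09 -0.  ] open 29.0 q [ 0.48  0.44  1.85 -0.    0.85  0.48]
```

View pics/scene6.png

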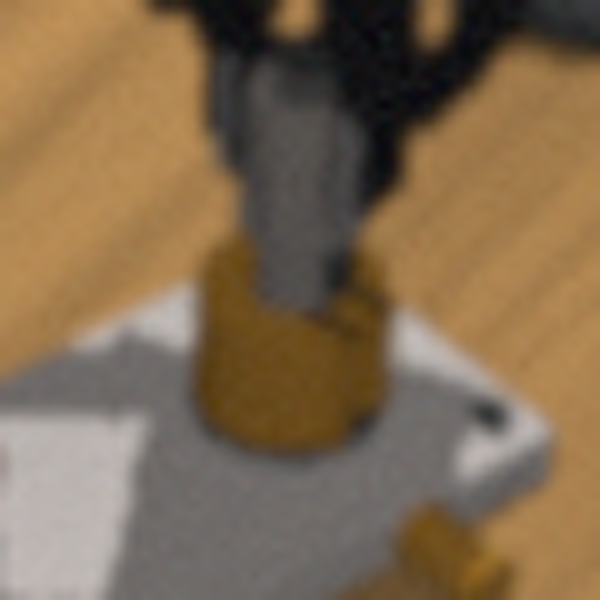

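View pics/top6.png

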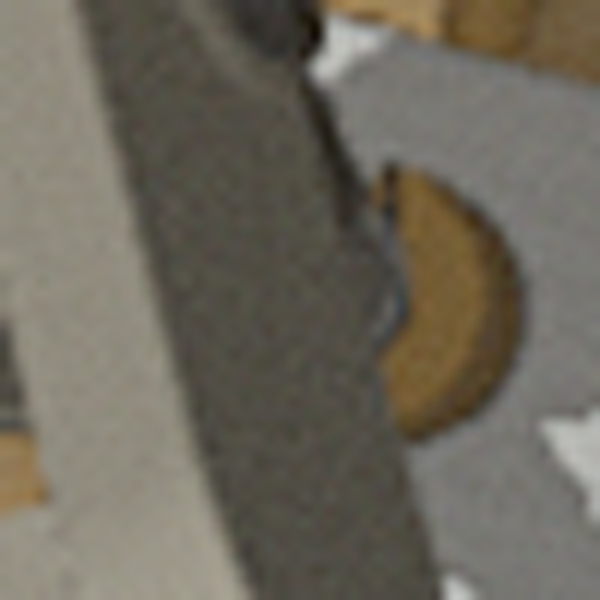

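The stem tip is entering the bore with no contact force. In the scene view the key at about (335,270) sits over the slot at about (350,310). I'll keep lowering.

drive_tool --jaw '[2.5,2.5,2.5,2.5,2.5,2.5,2.5,2.5,2.5,2.5]' --offset '[[0.1,0,0],[0.2,0,0],[0.3,0,0],[0.4,0,0],[0.5,0,0],[0.6,0,0],[0.7,0,0],[0.8,0,0],[0.8,0,0],[0.8,0,0]]' --dr '[[0,0,0],[0,0,0],[0,0,0],[0,0,0],[0,0,0],[0,0,0],[0,0,0],[0,0,0],[0,0,0],[0,0,0]]'

```text
t: 11.8
tool_pos: [509.7, 266.2, 84.7]
tool_rot: [1.209, 1.209, -1.209]
wrist_force: [0.4, -2.5, -3.7]
opening: 29.3
```

```bash
python3 look.py 7
```

```text
t 11.8 tcp [509.7 266.2  84.7] yaw 0.0 tilt [-0. -0. -1.] F [ 0.4 -2.5 -3.7] M [-0.45  0.15 -0.  ] open 29.3 q [ 0.48  0.46  1.86 -0.    0.83  0.48]
```

View pics/scene7.png

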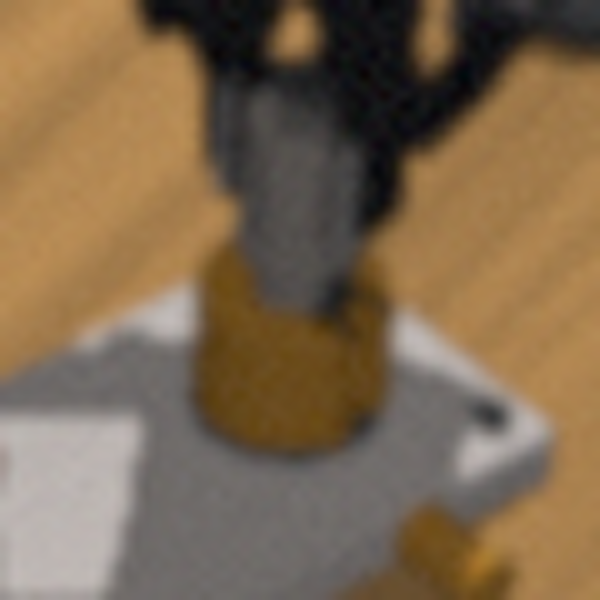

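drive_tool --jaw '[2.5,2.5,2.5,2.5,2.5,2.5,2.5,2.5,2.5,2.5]' --offset '[[0,0,0.06],[0.1,0,0.06],[0.2,0,0.06],[0.3,0,0.06],[0.4,0,0.06],[0.5,0,0.06],[0.6,0,0.06],[0.7,0,0.06],[0.7,0,0.06],[0.7,0,0.06]]' --dr '[[0,0,0],[0,0,0],[0,0,0],[0,0,0],[0,0,0],[0,0,0],[0,0,0],[0,0,0],[0,0,0],[0,0,0]]'

```text
t: 13.15
tool_pos: [509.8, 265.7, 77.9]
tool_rot: [1.209, 1.209, -1.209]
wrist_force: [-0.1, -0.3, -2.1]
opening: 29.2
```

```bash
python3 look.py 8
```

```text
t 13.15 tcp [509.8 265.7  77.9] yaw 0.0 tilt [ 0.  0. -1.] F [-0.1 -0.3 -2.1] M [ 0.01  0.02 -0.01] open 29.2 q [0.48 0.47 1.86 0.   0.82 0.48]
```

View pics/scene8.png

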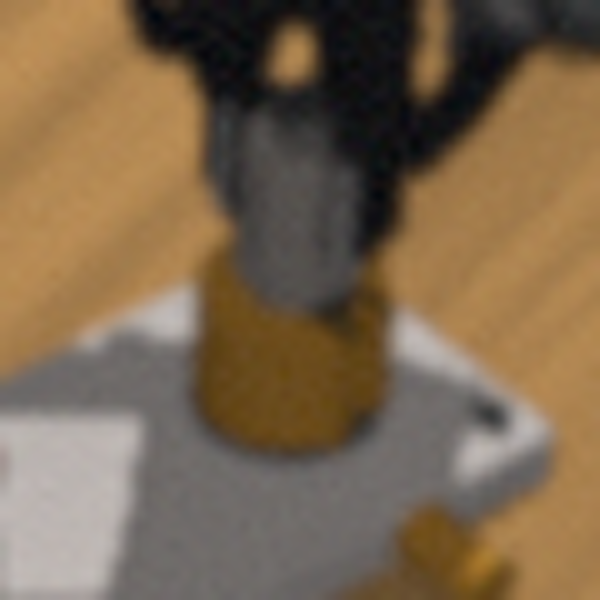

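drive_tool --jaw '[2.5,2.5,2.5,2.5,2.5,2.5,2.5,2.5,2.5,2.5]' --offset '[[0.1,0,0],[0.2,0,0],[0.3,0,0],[0.4,0,0],[0.5,0,0],[0.6,0,0],[0.7,0,0],[0.8,0,0],[0.8,0,0],[0.8,0,0]]' --dr '[[0,0,0],[0,0,0],[0,0,0],[0,0,0],[0,0,0],[0,0,0],[0,0,0],[0,0,0],[0,0,0],[0,0,0]]'

```text
t: 14.5
tool_pos: [509.9, 265.7, 70.0]
tool_rot: [1.209, 1.209, -1.209]
wrist_force: [-2.2, -1.3, 7.1]
opening: 29.2
```

```bash
python3 look.py 9
```

```text
t 14.5 tcp [509.9 265.7  70. ] yaw 0.0 tilt [ 0.  0. -1.] F [-2.2 -1.3  7.1] M [-0.13  0.29  0.09] open 29.2 q [ 0.48  0.48  1.86 -0.    0.8   0.48]
```

View pics/scene9.png

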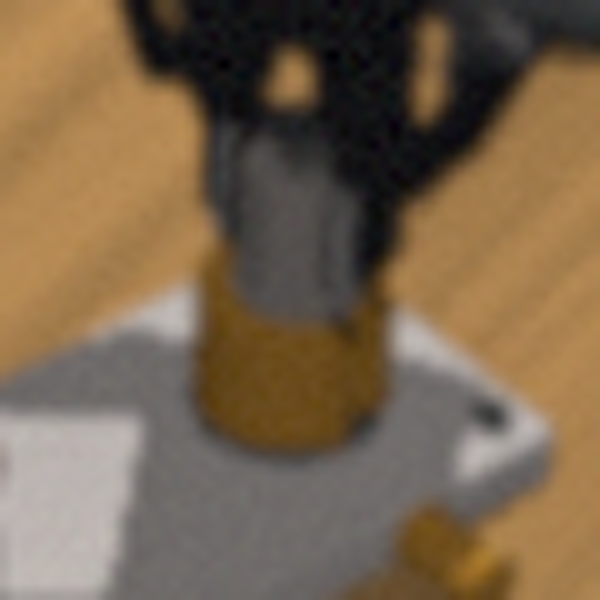

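drive_tool --jaw '[2.5,2.5,2.5,2.5,2.5,2.5,2.5,2.5,2.5,2.5]' --offset '[[0,-0.04,0.02],[0.05,-0.04,0.02],[0.1,-0.04,0.02],[0.1,-0.04,0.02],[0.1,-0.04,0.02],[0.1,-0.04,0.02],[0.1,-0.04,0.02],[0.1,-0.04,0.02],[0.1,-0.04,0.02],[0.1,-0.04,0.02]]' --dr '[[0,0,0],[0,0,0],[0,0,0],[0,0,0],[0,0,0],[0,0,0],[0,0,0],[0,0,0],[0,0,0],[0,0,0]]'

```text
t: 15.85
tool_pos: [509.9, 265.7, 69.2]
tool_rot: [1.21, 1.209, -1.208]
wrist_force: [-1.3, -0.4, 6.1]
opening: 29.4
```

```bash
python3 look.py 10
```

```text
t 15.85 tcp [509.9 265.7  69.2] yaw -0.0 tilt [ 0.001  0.001 -1.   ] F [-1.3 -0.4  6.1] M [-0.02  0.12  0.02] open 29.4 q [0.48 0.48 1.86 0.   0.8  0.48]
```

drive_tool --jaw '[2.5,2.5,2.5,2.5,2.5,2.5,2.5,2.5,2.5,2.5]' --offset '[[0.05,-0.03,0],[0.1,-0.03,0],[0.15,-0.03,0],[0.15,-0.03,0],[0.15,-0.03,0],[0.15,-0.03,0],[0.15,-0.03,0],[0.15,-0.03,0],[0.15,-0.03,0],[0.15,-0.03,0]]' --dr '[[0,0,0],[0,0,0],[0,0,0],[0,0,0],[0,0,0],[0,0,0],[0,0,0],[0,0,0],[0,0,0],[0,0,0]]'

```text
t: 17.2
tool_pos: [509.9, 265.7, 69.1]
tool_rot: [1.21, 1.208, -1.208]
wrist_force: [-4.0, -3.0, 22.0]
opening: 29.1
```

```bash
python3 look.py 11
```

```text
t 17.2 tcp [509.9 265.7  69.1] yaw 0.0 tilt [ 0.002  0.001 -1.   ] F [-4. -3. 22.] M [-0.46  0.83 -0.  ] open 29.1 q [ 0.48  0.48  1.87 -0.    0.8   0.48]
```

View pics/scene11.png

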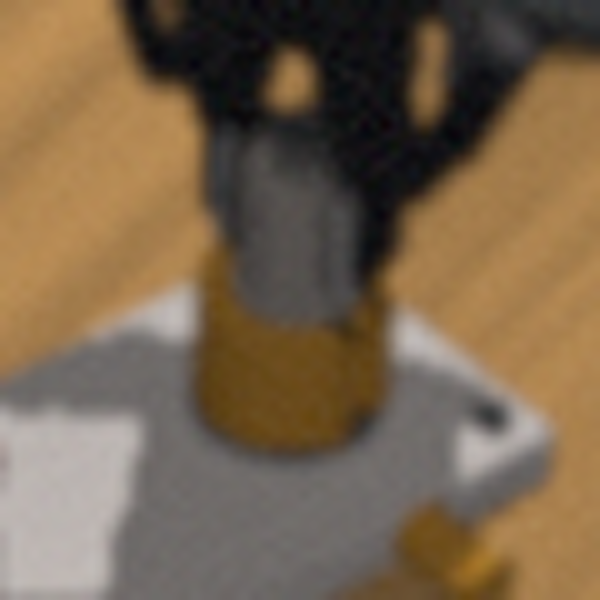

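drive_tool --jaw '[2.5,2.5,2.5,2.5,2.5,2.5,2.5,2.5,2.5,2.5]' --offset '[[0.03,-0.03,0.02],[0.03,-0.03,0.02],[0.03,-0.03,0.02],[0.03,-0.03,0.02],[0.03,-0.03,0.02],[0.03,-0.03,0.02],[0.03,-0.03,0.02],[0.03,-0.03,0.02],[0.03,-0.03,0.02],[0.03,-0.03,0.02]]' --dr '[[0,0,0],[0,0,0],[0,0,0],[0,0,0],[0,0,0],[0,0,0],[0,0,0],[0,0,0],[0,0,0],[0,0,0]]'

```text
t: 18.55
tool_pos: [509.9, 265.7, 69.0]
tool_rot: [1.211, 1.208, -1.207]
wrist_force: [-3.9, -3.0, 22.6]
opening: 29.0
```

```bash
python3 look.py 12; python3 -c "
from h import *
d=load('scene12.npz'); cv2.imwrite('pics/full12.png',d['image'][:,:,::-1])"
```

```text
t 18.55 tcp [509.9 265.7  69. ] yaw -0.0 tilt [ 0.002  0.001 -1.   ] F [-3.9 -3.  22.6] M [-0.43  0.8  -0.04] open 29.0 q [ 0.48  0.48  1.87 -0.    0.8   0.48]
```

View pics/full12.png

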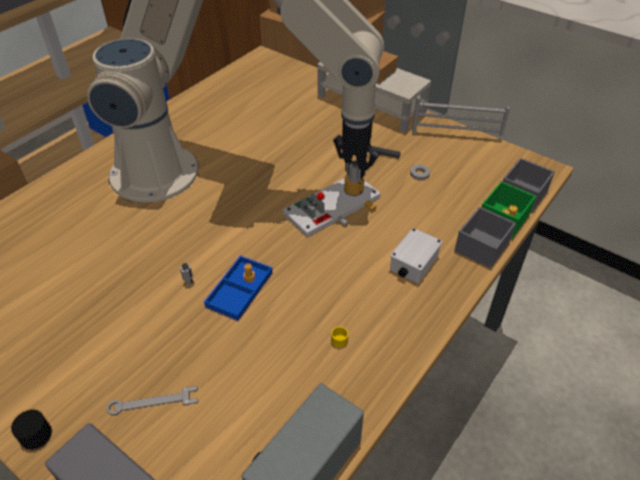

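View pics/top12.png

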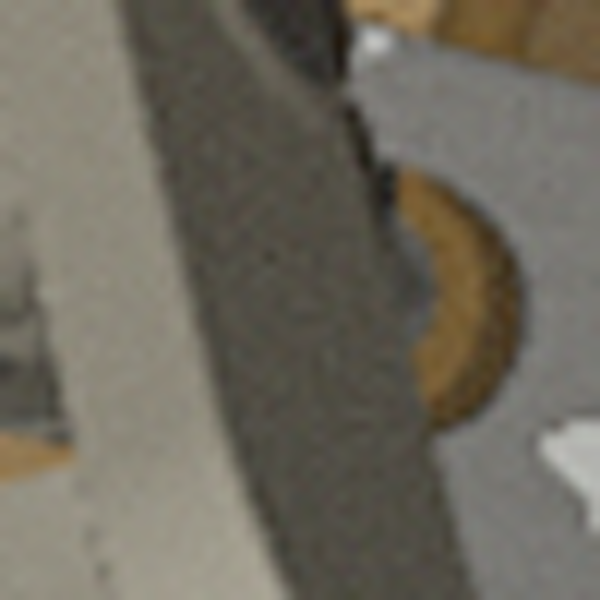

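```bash
python3 -c "
from h import *
d=load('scene12.npz'); e=np.array([.77,-.64])*18  # toward camera
e=np.array([1181.7-510,-772.6-266]);e=e/np.hypot(*e)*18
for z in(58,60,62,64): print(z,proj(d,(510+e[0],266+e[1],z)).round(2))
for r in range(176,190): print(r,d['image'][r,351:357].mean(0).round())
"
```

```text
58 [354.1  182.85]
60 [354.13 182.27]
62 [354.16 181.7 ]
64 [354.19 181.12]
176 [82. 77. 74.]
177 [82. 77. 75.]
178 [82. 78. 76.]
179 [82. 78. 75.]
180 [83. 79. 76.]
181 [87. 78. 71.]
182 [96. 77. 56.]
183 [105.  76.  37.]
184 [107.  76.  27.]
185 [107.  75.  27.]
186 [106.  75.  28.]
187 [106.  75.  26.]
188 [106.  75.  28.]
189 [106.  74.  29.]
```

```bash
python3 -c "
from station import robot
print(robot.hand_in()); s=robot.read_state(); print(s['t'],s['tool_pos'],s['wrist_force'])"
```

```text
the job is handed in; nothing more can be done
None
the job is handed in; nothing more can be done
```

I flipped the isolator lever to OFF first. Then I took the full-size transducer from the tray, seated it in the hub with its key in the keyway, and handed in at about 18.6 s while still gripping and pressing it.

**Home position:** the TCP stopped at z = 69.0 mm, the height I expected from the grasp. At that point it no longer sank under more push, and the upward force rose from about 6 N to 22.6 N. In the scene image the shoulder's lower edge lies at row 182, which corresponds to the rim height of 60 mm.

**Lever:** right after the flip, the ball was within a fraction of a pixel of the predicted OFF position. In the last scene image it is still over at OFF.

**Other objects:** the test fitting, yellow cap, junction box, wrench and ring gauge look unmoved by eye.

**Small imperfections:** about 5 N of sideways load and 0.002 rad of tilt remain from pressing. I could not see the key inside the slot directly, so that rests on the shoulder reaching the rim.

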